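# Slide the round tin along the guide wall to its end stop

## Robot

A 6-joint arm with a two-finger parallel gripper is mounted at the origin on the work surface. World frame = base frame: x ahead of the robot, y to its left, z up, the work surface at z = 0. Lengths are in mm, angles in degrees, forces in N, time in s.
With the tool pointing down it reaches from about 350 to 850 mm from the base axis. Payload 8.1 kg.
Tool frame: the origin (TCP) lies at the very end of the fingers, on their centre line; the grasp point (between the pads) lies 19 mm behind it; z points along the fingers, y is the direction in which the jaws open and shut (so a half turn about z gives the same grasp; the last joint's range is limited). The gripper opens to 85 mm and grips with 20 to 120 N. Pads are 22 mm wide; open, the fingers measure 114 mm over their backs; the gripper's body (76 mm by 85 mm) begins 54 mm behind the grasp point. The pads swing forward as they close: fully open they stand 13 mm farther back than shut.
Start: joints at [65.008, 7.471, 85.268, -0, 87.261, -4.893], TCP at [206.168, 563.471, 231.292] pointing down, gripper open.
Joint ranges: [-169.43, 169.43], [-51.17, 129.36], [1.28, 143.12], [-76.62, 256.62], [0, 156.53], [-152.29, 152.29]. Speed limits (degrees/s): [136.94, 136.94, 159.86, 180, 180, 180].

## Interface

Orientations are given as [roll, pitch, yaw] about the fixed x, y, z axes, in that order (R = Rz(yaw) Ry(pitch) Rx(roll)).
In Python, from bench import sensors, viewer, job gives the robot as it stands.
- The arm moves only by the shell command python3 -m pendant 'ROWS' [FORCE]. ROWS is JSON, one flat list of numbers, 5 for each row, row after row: the shift along the world's x, y, z in mm, then the turn about the world's z in rad, then the finger opening in mm, from 0 to 85.4. In form: [x, y, z, twist, hand, x, y, z, twist, hand, ...]. A call has 1 to 12 rows; each row shifts and turns the pose as measured when the row begins; what a row does not reach is not made up. A row lasts 1/12 s, in which the tool goes at most 41.7 mm and 7.16 degrees, less where a joint would pass 70% of its speed; a pose out of reach is approached as far as the arm can. A call with a gripper value outside its range is refused whole. The fingers move at their own pace and stop on an object; FORCE is the grip in N (left out, the last holds). Time passes only in rows, so rows that do not move let the fingers close. It gives the time, the measured TCP pose, the force and the opening at its end, in the units of the state.
- sensors.sense(): the state, without advancing time (a new reading comes with each control period).
- viewer.snapshot(name): name is "scene" or "top" or "wrist"; returns a dict with "frame" (400x640x3 uint8, blue, green, red), "z_map" (400x640 float32, mm along the optical axis (not along the pixel's ray), 0 where there is no reading), "fx", "fy", "cx", "cy" (pixels), "view" (4x4, takes a point from world to camera coordinates). Camera axes: x right, y down, z forward; pixel columns grow to the right and rows downward; lengths in mm; the calibration is good to about 2 mm. A picture is of the moment at which its call begins.
- job.hand_in(): hands the job in, once; it reports no verdict.
The state is a dict: "time": time; "joint_pos": joint angles; "qd": joint speeds; "joint_efforts": joint torques, N m; "tool_pos": TCP position; "tcp_rot": TCP orientation; "ft_force": force on the tool from outside, world axes, zero at the start; "wrist_torque": the same for the moment, N m; "finger_gap": finger opening in mm.
Only numpy, scipy, OpenCV 4.12 (cv2) and the standard library are available. Lean on these libraries where they do the work, as an engineer would, in place of code of your own. Each camera call takes 0.05 s, during which the arm holds its last target.

## Task

On the plywood guide plate a round tin and a square tin stand on either side of the middle wall. Push the round tin along its side of the wall until it rests against the black end stop, keeping it close beside the wall and flat on the plate all the way: do not lift it, tip it or knock it along. Leave the square tin where it is.

Things in the scene. Friction and masses are not known exactly. Their poses are not given: they have to be found in the camera images.
- guide: Fixed plywood plate 270 (x) by 430 mm, 10 thick; origin on the bench under the wall (plate top z=10 mm). Grey wall along its y at x=0: 12 thick (x -6 to 6), y -240 to 160, top at z=40. Black end stop, a bar across both sides at the wall's +y end: the face the tin rests on is at y=160, x -115 to 115, top z=40. +y points to world +y within 10 degrees.
- round_tin_center (a point): Centre (half-way up) of the loose round steel tin, an upright cylinder 90 mm across, 45 high, 0.25 to 0.5 kg, lidded, too wide for most grippers. It stands on the plate towards the low-y end, about 2 to 4 mm from the wall, on either side of it. Touching wall and end stop, its centre is at guide x = 51 or -51 mm, y = 115 mm.
- square_tin_center (a point): Centre (half-way up) of the loose square steel tin, 84 x 84 mm, 45 high, 0.35 kg, lidded. It stands on the plate on the other side of the wall; leave it alone.

How it is judged:
By the outcome, as a careful person would: the job done as asked, in the order asked, and still so for the second after the job is handed in, with the robot touching nothing.
It also fails if it takes over 35 s, if anything falls off the work surface, if the arm or the gripper's body presses on something with over 40 N, if the wrist force passes 120 N, or if a joint passes its speed limit or range.

## Working session

There is one attempt and no reset: what is moved stays moved. The work goes in short steps, Python scripts to look and compute and a shell command to move; the robot and the scene stay as the last step left them, time stands still between calls to the robot, and variables do not carry over. Pictures are saved under pics/ and viewed, and the job is handed in when it is done.

```bash
ls; mkdir -p pics; python3 - <<'E'
from bench import sensors, viewer
import cv2
print(sensors.sense())
for n in ("top","scene"):
    s=viewer.snapshot(n); cv2.imwrite(f"pics/{n}0.png",s["frame"]); print(n,s["fx"],s["cx"],s["cy"],s["view"].round(3).tolist() if hasattr(s["view"],"round") else s["view"])
E
```

```text
pics
{'time': 0.0, 'joint_pos': array([ 6.50089138e+01,  7.51485464e+00,  8.53294588e+01,  2.46729723e-03,
        8.72625103e+01, -4.89252534e+00]), 'qd': array([-0.08399156,  0.03008378, -0.07859113, -0.05557901, -0.10890204,
       -0.10896268]), 'joint_efforts': array([ 6.35672623e-04, -5.69393742e+01, -5.00555348e+01, -1.58427383e-04,
        1.45829382e-02,  1.00303151e-05]), 'tool_pos': array([205.90545756, 562.97218952, 230.24536554]), 'tcp_rot': array([-1.79893776e+02, -1.15659493e-02,  1.59901308e+02]), 'ft_force': array([-0.42893229, -0.20247471,  0.6295789 ]), 'wrist_torque': array([-0.06393072,  0.02073122,  0.01744885]), 'finger_gap': 85.66276554903928}
top 426.27846771294077 318.16085961077744 199.31161959323907 [[0.016, -1.0, 0.0, -38.904], [-0.984, -0.015, -0.178, 579.547], [0.178, 0.003, -0.984, 593.166], [0.0, 0.0, 0.0, 1.0]]
scene 419.81468126350177 315.998591731691 200.84517339004972 [[0.262, 0.965, 0.009, -91.034], [0.789, -0.209, -0.578, -405.59], [-0.556, 0.159, -0.816, 1028.349], [0.0, 0.0, 0.0, 1.0]]
```

View pics/top0.png

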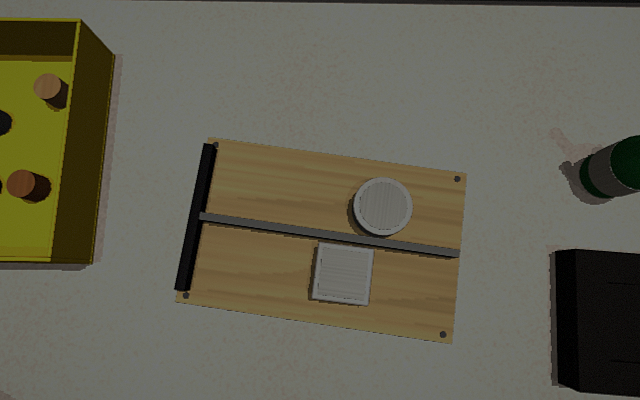

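View pics/scene0.png

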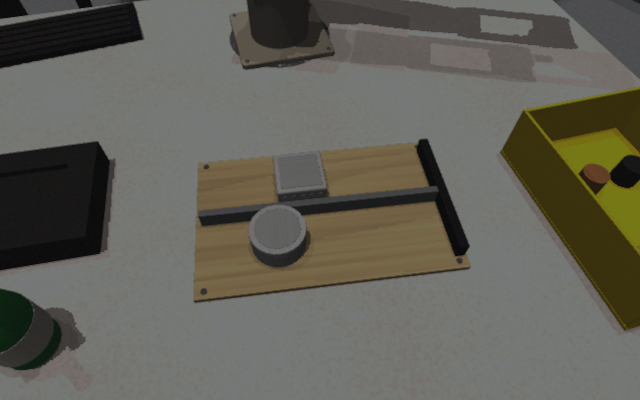

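The top view shows the round tin at about px (383,206), on the guide's +x side. The wall runs from (200,216) to (458,254), the black stop is at the left near x≈200, and the square tin is at (342,273). Next I'll measure these.

```bash
cat > h.py <<'E'
import numpy as np, cv2
from bench import viewer, sensors
def pts(s):
    "world point per pixel from depth"
    z=s["z_map"]; v,u=np.mgrid[:400,:640]
    c=np.stack([(u-s["cx"])/s["fx"]*z,(v-s["cy"])/s["fy"]*z,z],-1)
    V=np.array(s["view"]); return (c-V[:3,3])@V[:3,:3]
def ray(s,uv,h):
    uv=np.atleast_2d(np.array(uv,float)); V=np.array(s["view"]);R=V[:3,:3];o=-R.T@V[:3,3]
    d=np.c_[(uv[:,0]-s["cx"])/s["fx"],(uv[:,1]-s["cy"])/s["fy"],np.ones(len(uv))]@R
    return o+d*((h-o[2])/d[:,2])[:,None]
def contour(m):
    cs,_=cv2.findContours(m.astype(np.uint8),cv2.RETR_EXTERNAL,cv2.CHAIN_APPROX_NONE)
    return max(cs,key=cv2.contourArea)[:,0]
E
python3 - <<'E'
from h import *
for n,roi in (("top",(140,135,480,350)),("scene",(190,130,480,305))):
    s=viewer.snapshot(n); P=pts(s); ok=(s["z_map"]>0)
    R=np.zeros((400,640),bool); R[roi[1]:roi[3],roi[0]:roi[2]]=1
    hsv=cv2.cvtColor(s["frame"],cv2.COLOR_BGR2HSV)
    hh=P[...,2]; print(n,"plate z",np.median(hh[R&ok&(hsv[...,1]>70)]))
    hi=(R&ok&(hh>48)&(hh<64)).astype(np.uint8)
    k,l,st,ce=cv2.connectedComponentsWithStats(hi)
    for i in range(1,k):
        if st[i,4]>500:
            c=contour(l==i); w=ray(s,c,55)
            print(" lid",ce[i].round(1),st[i],np.median(hh[l==i]).round(1),"minEnclosing",cv2.minEnclosingCircle(w[:,:2].astype(np.float32)),"rect",cv2.minAreaRect(w[:,:2].astype(np.float32)))
    g=s["frame"].max(2)
    for name,m in (("stop",R&(g<40)&(hh>30)&(hh<48)),("wall",R&(g>=40)&(hsv[...,1]<60)&(hh>34)&(hh<45))):
        c=contour(m); w=ray(s,c,40)[:,:2].astype(np.float32)
        print(" ",name,m.sum(),np.median(hh[m]).round(1),cv2.minAreaRect(w),cv2.boxPoints(cv2.minAreaRect(w)).round(1).tolist())
    # plate outline
    m=R&(hsv[...,1]>60)&(g>80); c=contour(cv2.morphologyEx(m.astype(np.uint8),cv2.MORPH_CLOSE,np.ones((25,25)))); r=cv2.minAreaRect(ray(s,c,10)[:,:2].astype(np.float32)); print("  plate",r)
E
```

```text
top plate z 10.018783553092542
 lid [382.8 206. ] [ 353  177   60   59 2755] 55.2 minEnclosing ((571.2930908203125, -126.79817962646484), 45.05268859863281) rect ((571.3983764648438, -126.68409729003906), (88.29545593261719, 88.8847427368164), 0.901075541973114)
 lid [343.  273.7] [ 312  242   63   64 3311] 55.3 minEnclosing ((470.4898376464844, -67.89380645751953), 57.45509719848633) rect ((470.3858337402344, -67.76446533203125), (83.55277252197266, 83.53227996826172), 83.41596984863281)
  stop 2027 39.5 ((554.8916625976562, 154.0763702392578), (27.549850463867188, 228.8761444091797), 82.52645874023438) [[439.6000061035156, 155.3000030517578], [666.5999755859375, 125.5], [670.0999755859375, 152.8000030517578], [443.20001220703125, 182.60000610351562]]
  wall 1989 39.9 ((528.8153686523438, -45.571502685546875), (399.9166259765625, 11.478713989257812), 82.53365325927734) [[497.1000061035156, -243.10000610351562], [508.5, -244.60000610351562], [560.5, 151.89999389648438], [549.0999755859375, 153.39999389648438]]
  plate ((529.3619384765625, -40.906005859375), (429.1752014160156, 269.48
[... 487 characters left out ...]
1.58809661865234), 75.65374755859375)
  stop 2068 39.0 ((588.1959228515625, 78.94477081298828), (210.96878051757812, 285.8636169433594), 18.2036190032959) [[443.29998779296875, 181.8000030517578], [532.5999755859375, -89.80000305175781], [733.0999755859375, -23.899999618530273], [643.7000122070312, 247.6999969482422]]
  wall 1623 40.0 ((531.6343383789062, -42.68070983886719), (399.2326354980469, 14.246648788452148), 82.70584106445312) [[499.20001220703125, -239.8000030517578], [513.4000244140625, -241.60000610351562], [564.0, 154.39999389648438], [549.9000244140625, 156.1999969482422]]
  plate ((532.4488525390625, -38.1451416015625), (428.7104187011719, 269.7228698730469), 82.53960418701172)
```

The measurements agree with the sizes given:
- **Guide:** yaw −7.46°, origin at about (534, −6).
- **Round tin:** guide (52.7, −115), so about 2 mm from the wall.
- **Square tin:** guide (−55, −70).

I'll push with the fingers half open, so both tips seat on the back of the tin and steer it. First I'll move over to the start of the push, staying high.

```bash
python3 -m pendant '[17.8,-37.4,0,-0.068,42, 17.8,-37.4,0,-0.068,42, 17.8,-37.4,0,-0.068,42, 17.8,-37.4,0,-0.068,42, 17.8,-37.4,0,-0.068,42, 17.8,-37.4,0,-0.068,42, 17.8,-37.4,0,-0.068,42, 17.8,-37.4,0,-0.068,42, 17.8,-37.4,0,-0.068,42, 17.8,-37.4,0,-0.068,42]' 60
```

```text
time: 1.03
tool_pos: [378.0, 186.3, 225.0]
tcp_rot: [-179.7, -0.1, 120.0]
ft_force: [1.0, 0.3, 0.4]
finger_gap: 42.2
```

```bash
python3 -m pendant '[18.5,-37.3,0,-0.066,42, 18.5,-37.3,0,-0.066,42, 18.5,-37.3,0,-0.066,42, 18.5,-37.3,0,-0.066,42, 18.5,-37.3,0,-0.066,42, 18.5,-37.3,0,-0.066,42, 18.5,-37.3,0,-0.066,42, 18.5,-37.3,0,-0.066,42, 18.5,-37.3,0,-0.066,42, 18,-36,0,-0.066,42, 0,0,0,0,42]'; python3 - <<'E'
from h import *
s=sensors.sense(); p=s["tool_pos"]; a=np.radians(-7.46); gx=np.array([np.cos(a),np.sin(a)]); gy=np.array([-gx[1],gx[0]])
d=p[:2]-[534,-5.9]; print("guide",d@gx,d@gy,p,s["tcp_rot"],"to (53,-178):",(53-d@gx)*gx+(-178-d@gy)*gy)
E
```

```text
time: 1.95
tool_pos: [559.0, -195.8, 223.0]
tcp_rot: [-179.8, -0.0, 79.6]
ft_force: [0.4, 0.9, -0.3]
finger_gap: 42.0
guide 49.42456462477246 -185.05380038895228 [ 558.97994709 -195.80444668  223.0279229 ] [-1.79847867e+02 -9.89144449e-03  7.96199385e+01] to (53,-178): [4.46099511 6.52988214]
```

```bash
python3 -m pendant '[4.5,4,-35,0.05,42, 0,0,-38,0,42, 0,0,-38,0,42, 0,0,-38,0,42, 0,0,-14,0,42, 0,0,0,0,42]'; python3 - <<'E'
from h import *
s=sensors.sense(); p=s["tool_pos"]; a=np.radians(-7.46); gx=np.array([np.cos(a),np.sin(a)]); gy=np.array([-gx[1],gx[0]])
d=p[:2]-[534,-5.9]; print("guide",d@gx,d@gy,p,s["tcp_rot"])
for n in("top","scene"):
    v=viewer.snapshot(n);cv2.imwrite(f"pics/{n}1.png",v["frame"])
E
```

```text
time: 2.45
tool_pos: [564.1, -196.7, 54.7]
tcp_rot: [179.9, 0.1, 82.2]
ft_force: [-0.1, 0.6, 0.1]
finger_gap: 42.1
guide 54.65587338632346 -185.28855093718155 [ 564.13649812 -196.71641199   54.70134831] [1.79896970e+02 7.90130846e-02 8.22008350e+01]
```

View pics/scene1.png

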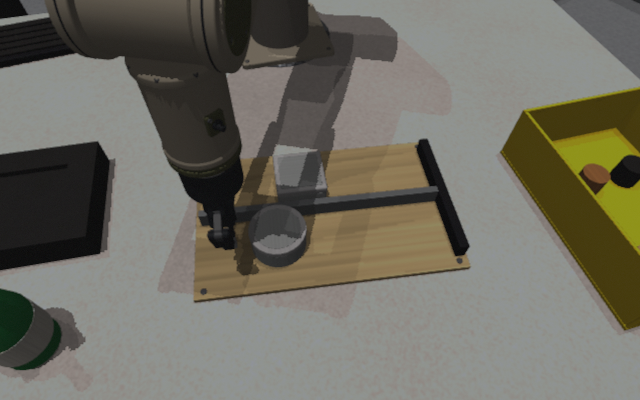

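View pics/top1.png

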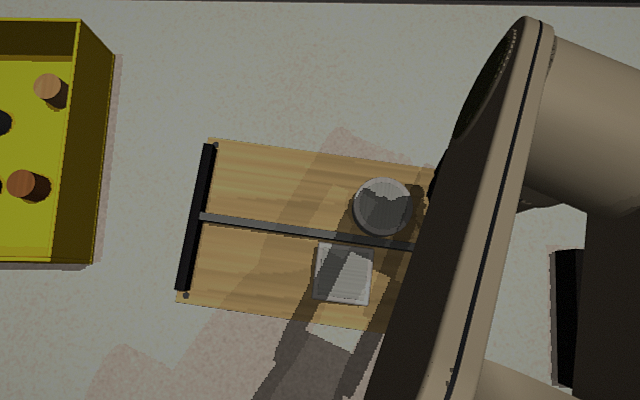

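The scene view shows the half-open fingers at about px (220,235), behind the round tin at (278,235) and clear of both wall and tin. Now I'll descend to pushing height.

```bash
python3 -m pendant '[-0.7,0,-22,0.004,42, -0.5,0,-17,0,42, 0,0,0,0,42]'; python3 - <<'E'
from h import *
s=sensors.sense(); p=s["tool_pos"]; a=np.radians(-7.46); gx=np.array([np.cos(a),np.sin(a)]); gy=np.array([-gx[1],gx[0]])
d=p[:2]-[534,-5.9]; print("guide",d@gx,d@gy,p,s["tcp_rot"],s["ft_force"])
E
```

```text
time: 2.8
tool_pos: [570.2, -199.6, 26.4]
tcp_rot: [179.0, 0.3, 82.5]
ft_force: [-1.0, -0.2, -0.8]
finger_gap: 42.5
guide 60.996767071362555 -187.34710726635612 [ 570.15645025 -199.58080777   26.43732404] [179.02327918   0.33876088  82.47017991] [-0.95546521 -0.19238832 -0.81440552]
```

The x shift came out different from what I commanded. I'll check whether it settles before going on.

```bash
python3 -m pendant '[0,0,0,0,42]';  python3 -m pendant '[0,0,0,0,42]'; python3 - <<'E'
from h import *
s=sensors.sense(); p=s["tool_pos"]; print(s)
v=viewer.snapshot("scene");cv2.imwrite("pics/scene2.png",cv2.resize(v["frame"][130:310,130:390],None,fx=3,fy=3))
v=viewer.snapshot("wrist");cv2.imwrite("pics/wrist2.png",v["frame"])
E
```

```text
time: 2.88
tool_pos: [571.5, -200.0, 28.6]
tcp_rot: [178.9, 0.4, 82.5]
ft_force: [-0.1, 0.0, 0.4]
finger_gap: 42.3
time: 2.97
tool_pos: [572.6, -200.5, 30.8]
tcp_rot: [178.8, 0.4, 82.5]
ft_force: [0.5, -0.5, -0.3]
finger_gap: 42.1
{'time': 2.9667, 'joint_pos': array([-2.41104222e+01,  1.76129164e+01,  9.55607358e+01, -4.91500310e-02,
        6.55102398e+01, -1.65782450e+01]), 'qd': array([ 0.01498914, -1.5993729 , -1.56029451,  0.04821171,  1.02250196,
        0.04245386]), 'joint_efforts': array([-4.50476969e-02, -5.97116804e+01, -4.41015673e+01, -7.31467866e-03,
       -3.04104639e-01, -3.06359303e-03]), 'tool_pos': array([ 572.62763719, -200.49212373,   30.7904415 ]), 'tcp_rot': array([178.75148012,   0.41879236,  82.48312021]), 'ft_force': array([ 0.48426015, -0.49758994, -0.31558328]), 'wrist_torque': array([0.04239108, 0.05347838, 0.02303464]), 'finger_gap': 42.145310155921415}
```

View pics/scene2.png

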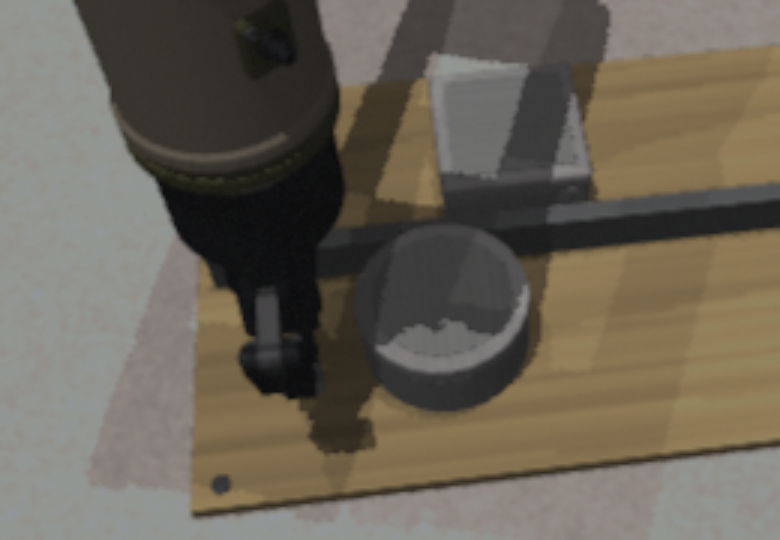

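View pics/wrist2.png

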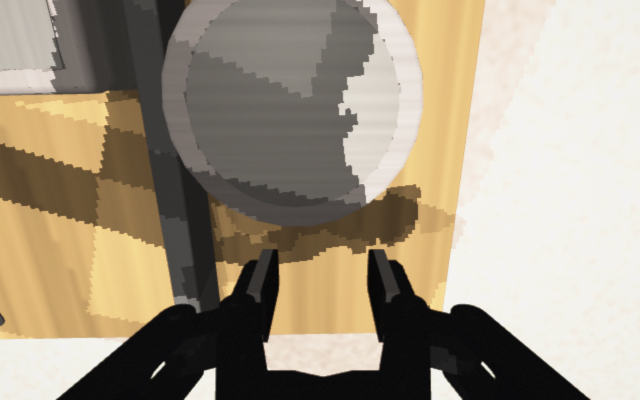

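```bash
python3 -m pendant '[0,0,0,0,42,0,0,0,0,42,0,0,0,0,42]';  python3 - <<'E'
from h import *
s=sensors.sense(); print({k:np.round(s[k],2) for k in s})
E
```

```text
time: 3.32
tool_pos: [575.2, -201.5, 34.8]
tcp_rot: [178.4, 0.5, 82.5]
ft_force: [0.3, -0.7, 0.1]
finger_gap: 41.9
{'time': np.float64(3.32), 'joint_pos': array([-2.410e+01,  1.738e+01,  9.539e+01, -5.000e-02,  6.556e+01,
       -1.657e+01]), 'qd': array([-0.02, -0.72, -0.57, -0.08,  0.18, -0.04]), 'joint_efforts': array([  0.  , -60.33, -44.65,  -0.  ,  -0.22,   0.  ]), 'tool_pos': array([ 575.18, -201.55,   34.79]), 'tcp_rot': array([178.41,   0.52,  82.48]), 'ft_force': array([ 0.32, -0.73,  0.13]), 'wrist_torque': array([-0.05, -0.  ,  0.01]), 'finger_gap': np.float64(41.87)}
```

```bash
python3 -m pendant '[-3,0.4,-4,0,42,-3,0.4,-4,0,42]'; python3 -m pendant '[-3,0.4,-4,0,42,-3,0.4,-4,0,42]'; python3 - <<'E'
from h import *
s=sensors.sense(); print({k:np.round(s[k],2) for k in s if k in('qd','joint_pos','joint_efforts','wrist_torque')})
E
```

```text
time: 3.48
tool_pos: [570.5, -201.3, 28.3]
tcp_rot: [178.2, 0.6, 82.5]
ft_force: [0.0, 0.1, 0.3]
finger_gap: 42.1
time: 3.65
tool_pos: [563.7, -200.4, 19.3]
tcp_rot: [178.2, 0.6, 82.5]
ft_force: [-1.4, -1.2, 0.3]
finger_gap: 42.0
{'joint_pos': array([-2.446e+01,  1.690e+01,  9.781e+01, -4.000e-02,  6.343e+01,
       -1.695e+01]), 'qd': array([-1.17, -1.02,  7.98, -0.  , -6.67, -1.14]), 'joint_efforts': array([ 1.700e-01, -5.916e+01, -4.456e+01, -0.000e+00, -0.000e+00,
        4.000e-02]), 'wrist_torque': array([0.01, 0.03, 0.04])}
```

```bash
cat >> h.py <<'E'
def g():
    s=sensors.sense(); p=s["tool_pos"]; a=np.radians(-7.46); gx=np.array([np.cos(a),np.sin(a)]); gy=np.array([-gx[1],gx[0]])
    d=p[:2]-[534,-5.9]; f=s["ft_force"]; print("guide x %.1f y %.1f z %.1f"%(d@gx,d@gy,p[2]),"rpy",s["tcp_rot"].round(1),"f_guide",(f[:2]@gx).round(1),(f[:2]@gy).round(1),f[2].round(1),"t",s["time"],"gap",round(s["finger_gap"],1),"qd",s["qd"].round(1))
E
python3 -m pendant '[0,0,0,0,42]';python3 -c "from h import *;g()"; python3 -m pendant '[0,0,0,0,42]';python3 -c "from h import *;g()"
```

```text
time: 3.73
tool_pos: [561.9, -199.8, 17.6]
tcp_rot: [178.4, 0.5, 82.5]
ft_force: [0.1, 0.0, 0.7]
finger_gap: 42.1
guide x 52.9 y -188.7 z 17.6 rpy [178.4   0.5  82.5] f_guide 0.0 0.1 0.7 t 3.7333 gap 42.1 qd [-0.  -0.   0.1  0.1  0.1  0. ]
time: 3.82
tool_pos: [561.2, -199.6, 16.9]
tcp_rot: [178.5, 0.5, 82.5]
ft_force: [-0.5, -0.9, 0.5]
finger_gap: 41.7
guide x 52.2 y -188.5 z 16.9 rpy [178.5   0.5  82.5] f_guide -0.4 -0.9 0.5 t 3.8167 gap 41.7 qd [-0.1  0.2  1.2 -0.1 -0.3 -0.2]
```

```bash
python3 -m pendant '[0.6,3,0,0,42,0.6,3,0,0,42,0.6,3,0,0,42]';python3 -c "from h import *;g()"; python3 -m pendant '[0.5,3,0,0,42,0.5,3,0,0,42]';python3 -c "from h import *;g()"
```

```text
time: 4.07
tool_pos: [562.6, -190.3, 16.4]
tcp_rot: [178.5, 0.5, 82.4]
ft_force: [0.4, 0.3, 0.4]
finger_gap: 42.0
guide x 52.3 y -179.2 z 16.4 rpy [178.5   0.5  82.4] f_guide 0.3 0.3 0.4 t 4.0667 gap 42.0 qd [ 3.8 -0.7  0.8 -0.1 -0.1  4. ]
time: 4.23
tool_pos: [564.2, -183.6, 16.7]
tcp_rot: [178.5, 0.5, 82.4]
ft_force: [1.4, -0.7, -0.7]
finger_gap: 41.8
guide x 53.0 y -172.2 z 16.7 rpy [178.5   0.5  82.4] f_guide 1.4 -0.5 -0.7 t 4.2333 gap 41.8 qd [ 4.1 -0.9  0.8 -0.  -0.1  3.9]
```

```bash
for i in 1 2 3; do python3 -m pendant '[0.2,1.5,0,0,42,0.2,1.5,0,0,42]' >/dev/null;python3 -c "from h import *;g()";done; python3 - <<'E'
from h import *
v=viewer.snapshot("wrist");cv2.imwrite("pics/wrist3.png",v["frame"])
E
```

```text
guide x 53.4 y -168.2 z 17.0 rpy [178.4   0.5  82.5] f_guide -1.1 -0.2 -0.6 t 4.4 gap 41.9 qd [ 2.4 -0.5  0.5 -0.  -0.1  2.1]
guide x 53.6 y -164.8 z 17.2 rpy [178.4   0.5  82.5] f_guide 0.2 -2.2 -0.1 t 4.5667 gap 41.9 qd [ 1.9 -0.5  0.4 -0.4 -0.3  1.9]
guide x 53.8 y -161.8 z 17.3 rpy [178.4   0.5  82.5] f_guide 0.7 -0.5 -1.1 t 4.7333 gap 42.2 qd [ 1.8 -0.5  0.5 -0.3 -0.2  1.8]
```

View pics/wrist3.png

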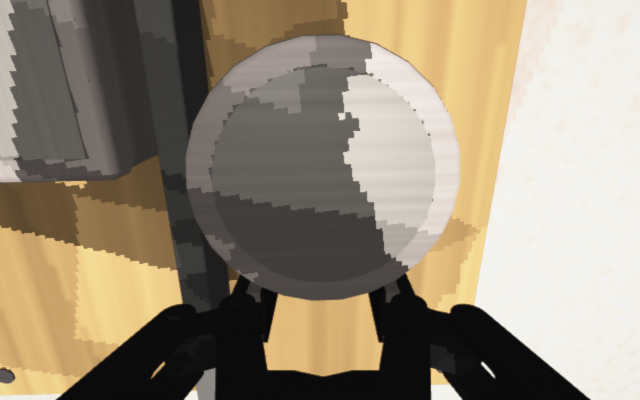

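The wrist view shows both finger tips at the tin's rear rim, near px (245,285) and (400,285). The tin is centred between them and the wall runs along its left side. I'll push slowly in short runs.

```bash
for i in 1 2 3; do python3 -m pendant '[0.35,3,-0.1,0,42,0.35,3,-0.1,0,42,0.35,3,-0.1,0,42]' >/dev/null;python3 -c "from h import *;g()";done; python3 - <<'E'
from h import *
v=viewer.snapshot("wrist");cv2.imwrite("pics/wrist4.png",v["frame"])
v=viewer.snapshot("top");cv2.imwrite("pics/top4.png",v["frame"])
E
```

```text
guide x 53.8 y -152.9 z 17.3 rpy [178.4   0.6  82.4] f_guide -0.3 -2.0 0.2 t 5.0333 gap 41.8 qd [ 3.8 -0.9  1.1 -0.3 -0.3  3.9]
guide x 53.8 y -143.2 z 17.3 rpy [178.3   0.6  82.4] f_guide -0.0 -2.2 1.2 t 5.2833 gap 41.9 qd [ 3.8 -0.7  1.  -0.1 -0.4  3.9]
guide x 53.9 y -133.1 z 17.2 rpy [178.3   0.6  82.5] f_guide -0.8 -2.1 2.0 t 5.5333 gap 42.4 qd [ 3.9 -0.8  0.8 -0.2 -0.3  3.9]
```

View pics/wrist4.png

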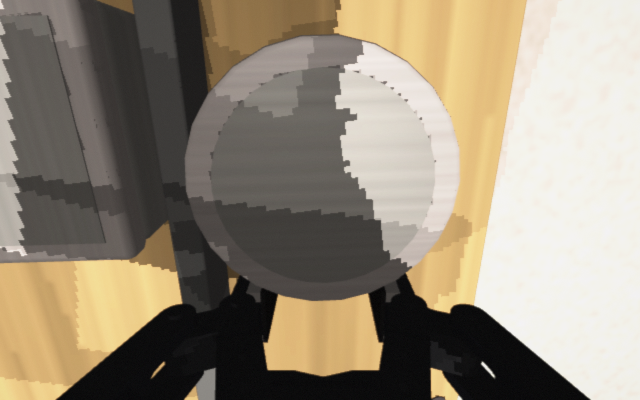

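View pics/top4.png

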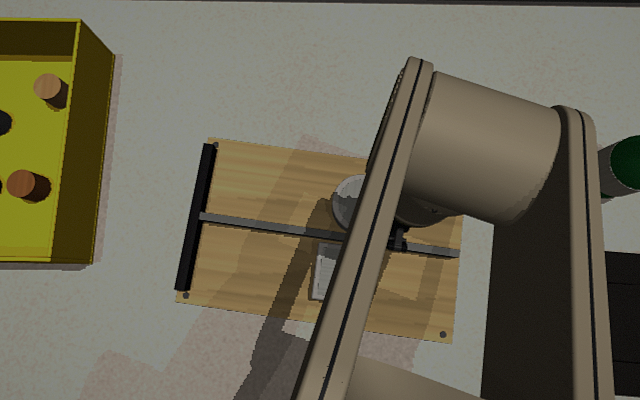

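The tin is seated in the V, unchanged relative to the fingers, with about 2 N of steady drag. I'll continue, drifting slightly toward the wall.

```bash
python3 -m pendant '[0.3,3.5,-0.1,0,42,0.3,3.5,-0.1,0,42,0.3,3.5,-0.1,0,42,0.3,3.5,-0.1,0,42,0.3,3.5,-0.1,0,42,0.3,3.5,-0.1,0,42,0.3,3.5,-0.1,0,42,0.3,3.5,-0.1,0,42]' >/dev/null;python3 -c "from h import *;g()"; python3 - <<'E'
from h import *
v=viewer.snapshot("scene");cv2.imwrite("pics/scene5.png",cv2.resize(v["frame"][120:310,180:480],None,fx=2.6,fy=2.6)); P=pts(v)
z=P[...,2]; m=(z>52)&(z<59); m[:195]=0; m[300:]=0; m[:,:200]=0;m[:,480:]=0
k,l,st,ce=cv2.connectedComponentsWithStats(m.astype(np.uint8))
for i in range(1,k):
    if st[i,4]>300: print(st[i],cv2.minEnclosingCircle(ray(v,contour(l==i),55)[:,:2].astype(np.float32)))
E
```

```text
guide x 53.1 y -103.0 z 17.0 rpy [178.2   0.7  82.4] f_guide -0.1 -0.8 2.3 t 6.3 gap 42.1 qd [ 4.6 -0.7  0.8 -0.3 -0.2  4.6]
[ 294  200   51   50 2030] ((581.7206420898438, -64.34326934814453), 45.73867416381836)
```

View pics/scene5.png

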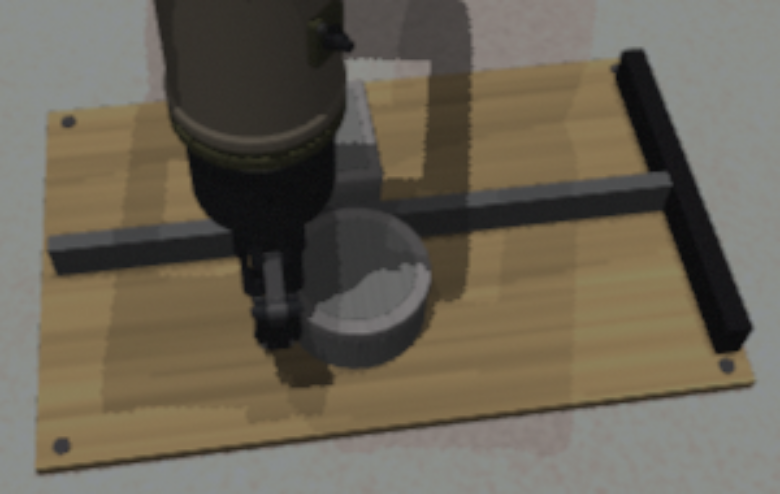

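The scene view shows the tin in front of the fingers, close beside the wall, at crop px (365,280). Corrected to the guide frame it is at about (52, −55). The square tin behind the wall hasn't been touched.

```bash
for i in 1 2; do python3 -m pendant '[0.4,3.5,-0.1,0,42,0.4,3.5,-0.1,0,42,0.4,3.5,-0.1,0,42,0.4,3.5,-0.1,0,42,0.4,3.5,-0.1,0,42,0.4,3.5,-0.1,0,42,0.4,3.5,-0.1,0,42,0.4,3.5,-0.1,0,42]' >/dev/null;python3 -c "from h import *;g()"; done; cat > look.py <<'E'
from h import *
import sys
v=viewer.snapshot("scene");cv2.imwrite(f"pics/{sys.argv[1]}.png",cv2.resize(v["frame"][120:310,180:480],None,fx=2.6,fy=2.6)); P=pts(v)
z=P[...,2]; m=(z>52)&(z<59); m[:185]=0; m[300:]=0; m[:,:200]=0;m[:,480:]=0
k,l,st,ce=cv2.connectedComponentsWithStats(m.astype(np.uint8))
a=np.radians(-7.46); gx=np.array([np.cos(a),np.sin(a)]); gy=np.array([-gx[1],gx[0]])
for i in range(1,k):
    if st[i,4]>300:
        c,r=cv2.minEnclosingCircle(ray(v,contour(l==i),55)[:,:2].astype(np.float32)); d=np.array(c)-[537.1,-3.1]; print("tin guide",d@gx,d@gy,"r",r,st[i])
E
python3 look.py scene6
```

```text
guide x 53.0 y -72.0 z 16.6 rpy [178.2   0.7  82.4] f_guide 1.0 -2.8 2.5 t 7.0167 gap 42.1 qd [ 4.6 -0.1  0.3 -0.2 -0.1  4.7]
guide x 52.6 y -40.7 z 15.9 rpy [178.2   0.7  82.4] f_guide -0.2 -3.9 3.6 t 7.6833 gap 41.9 qd [ 4.7  0.3 -0.1 -0.2 -0.   4.7]
tin guide 51.448746567940404 8.36929392321683 r 45.51776885986328 [ 338  195   47   49 1784]
```

View pics/scene6.png

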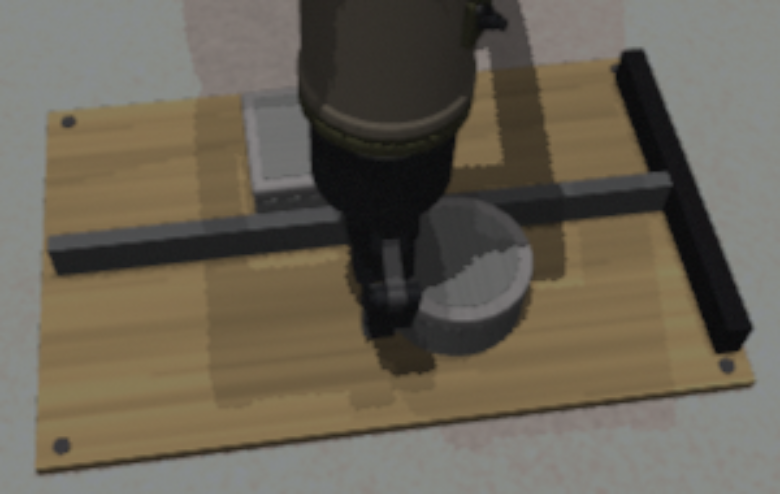

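Still on track: the tin is at guide (51.5, 8), beside the wall, at crop px (470,270). The square tin is in its place at (285,150). The arm has sunk slightly, so I'll remove the downward bias.

```bash
for i in 1 2; do python3 -m pendant '[0.47,3.5,0.1,0,42,0.47,3.5,0.1,0,42,0.47,3.5,0.1,0,42,0.47,3.5,0.1,0,42,0.47,3.5,0.1,0,42,0.47,3.5,0.1,0,42,0.47,3.5,0.1,0,42,0.47,3.5,0.1,0,42]' >/dev/null;python3 -c "from h import *;g()"; done; python3 look.py scene7
```

```text
guide x 52.1 y -8.9 z 15.8 rpy [178.3   0.7  82.4] f_guide 0.1 -2.4 -0.2 t 8.4 gap 42.4 qd [ 4.7  0.6 -0.9 -0.1  0.2  4.8]
guide x 52.0 y 22.6 z 16.0 rpy [178.3   0.6  82.4] f_guide 2.0 -1.7 -0.3 t 9.0667 gap 42.2 qd [ 4.7  1.  -1.1 -0.2  0.3  4.8]
tin guide -19.782036669372715 -70.06761574791413 r 41.55881881713867 [276 185  51   9 333]
tin guide 51.33506274914903 71.4323874876429 r 45.65944290161133 [ 380  191   44   49 1545]
```

View pics/scene7.png

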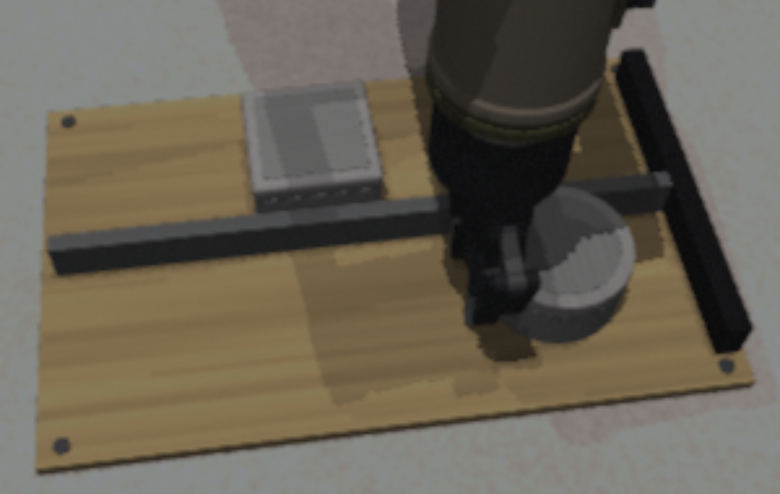

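The tin is at guide (51.3, 71), about 44 mm short of the stop. I'll do one more run, then finish slowly while watching the force.

```bash
python3 -m pendant '[0.48,3.5,0.1,0,42,0.48,3.5,0.1,0,42,0.48,3.5,0.1,0,42,0.48,3.5,0.1,0,42,0.48,3.5,0.1,0,42,0.48,3.5,0.1,0,42,0.48,3.5,0.1,0,42,0.3,2,0,0,42]' >/dev/null;python3 -c "from h import *;g()"; for i in 1 2 3; do python3 -m pendant '[0.18,1.2,0,0,42,0.18,1.2,0,0,42]' >/dev/null;python3 -c "from h import *;g()"; done; python3 look.py scene8
```

```text
guide x 51.9 y 52.8 z 16.6 rpy [178.3   0.6  82.4] f_guide 2.7 -1.8 -1.2 t 9.7833 gap 41.9 qd [ 2.5  0.8 -0.9 -0.2  0.2  2.6]
guide x 51.9 y 55.9 z 16.6 rpy [178.3   0.6  82.5] f_guide 2.0 -1.8 -1.2 t 9.95 gap 42.2 qd [ 1.6  0.5 -0.6 -0.1  0.   1.6]
guide x 51.9 y 58.4 z 16.5 rpy [178.3   0.6  82.5] f_guide 2.5 -2.7 -1.0 t 10.1167 gap 42.1 qd [ 1.5  0.5 -0.6 -0.1  0.2  1.6]
guide x 51.9 y 60.9 z 16.5 rpy [178.3   0.6  82.4] f_guide 1.8 -1.9 -0.6 t 10.2833 gap 41.8 qd [ 1.4  0.6 -0.7 -0.1  0.2  1.6]
tin guide -18.776245540638435 -70.19755197683905 r 41.698123931884766 [276 185  51  10 333]
tin guide 51.26198454201071 109.02883751786834 r 45.67570877075195 [ 407  189   40   48 1387]
```

View pics/scene8.png

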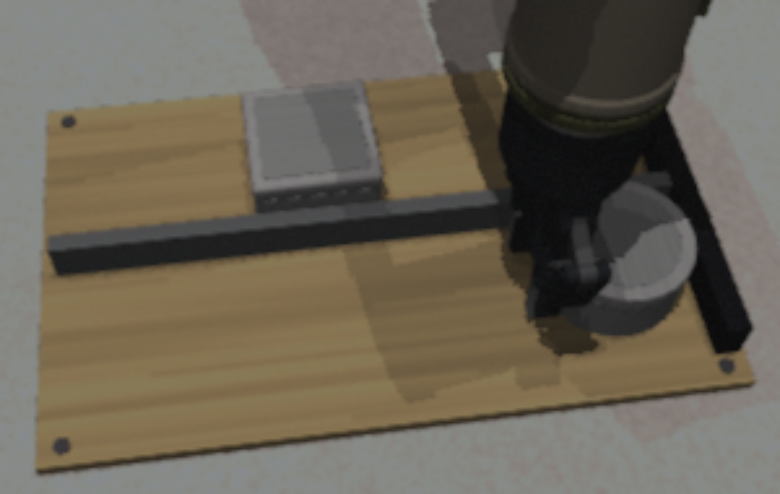

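The tin is at about y=109 and touching the wall lightly (2 N). About 6 mm remain.

```bash
for i in 1 2 3 4 5 6; do python3 -m pendant '[0.16,1,0,0,42]' >/dev/null;python3 -c "from h import *;g()"; done
```

```text
guide x 51.9 y 62.1 z 16.5 rpy [178.3   0.6  82.4] f_guide 2.8 -1.9 -1.8 t 10.4167 gap 42.5 qd [ 1.4  0.4 -0.6  0.2  0.2  1.5]
guide x 51.9 y 63.1 z 16.5 rpy [178.3   0.6  82.4] f_guide 1.9 -1.9 -0.4 t 10.5 gap 41.9 qd [ 1.2  0.5 -0.6 -0.2  0.1  1.1]
guide x 51.9 y 64.2 z 16.4 rpy [178.3   0.6  82.4] f_guide 2.0 -2.2 0.2 t 10.5833 gap 41.9 qd [ 1.3  0.4 -0.5 -0.1  0.1  1.3]
guide x 51.9 y 65.3 z 16.4 rpy [178.3   0.6  82.4] f_guide 1.1 -2.3 -1.0 t 10.6667 gap 41.8 qd [ 1.2  0.3 -0.6 -0.1  0.1  1.3]
guide x 51.9 y 65.9 z 16.4 rpy [178.3   0.7  82.4] f_guide 1.5 -10.2 0.2 t 10.75 gap 42.0 qd [ 0.8  0.5 -0.4 -1.3  0.5  1.2]
guide x 52.0 y 65.8 z 16.4 rpy [178.3   0.8  82.4] f_guide 1.5 -9.6 0.7 t 10.8333 gap 41.9 qd [ 0.6  0.3 -0.4 -1.3  0.4  1.3]
```

The force jumped to 10 N at TCP y=65.9, so the tin is seated on the stop. I'll back straight off, then raise and look.

```bash
python3 -m pendant '[-0.13,-1,0,0,42,-0.26,-2,0,0,42,-0.5,-4,0,0,42,-1,-8,0,0,42,-1.5,-12,0,0,42,-1.5,-12,0,0,42]';python3 -c "from h import *;g()"; python3 -m pendant '[-1,-8,10,0,42,0,0,30,0,42,0,0,38,0,42,0,0,38,0,42,0,0,38,0,42,0,-30,20,0,42,0,-36,0,0,42,0,-36,0,0,42,0,-36,0,0,42,0,-36,0,0,42,0,-30,0,0,42,0,0,0,0,42]'; python3 look.py scene9; python3 - <<'E'
from h import *
v=viewer.snapshot("top");cv2.imwrite("pics/top9.png",v["frame"])
E
```

```text
time: 11.33
tool_pos: [587.8, 14.3, 16.0]
tcp_rot: [178.5, 0.7, 82.6]
ft_force: [-0.2, -0.3, -0.0]
finger_gap: 41.9
guide x 50.7 y 27.0 z 16.0 rpy [178.5   0.7  82.6] f_guide -0.2 -0.4 -0.0 t 11.3333 gap 41.9 qd [-15.2  -3.6   4.5   0.6  -1.  -15.8]
time: 12.33
tool_pos: [578.3, -220.1, 210.1]
tcp_rot: [178.1, 1.0, 82.4]
ft_force: [0.0, 0.4, 1.1]
finger_gap: 41.9
tin guide -19.782036669372715 -70.06761574791413 r 41.55881881713867 [276 185  51   9 331]
tin guide 50.96826192190662 113.13405437139662 r 45.82094955444336 [ 393  188   57   49 2092]
```

View pics/scene9.png

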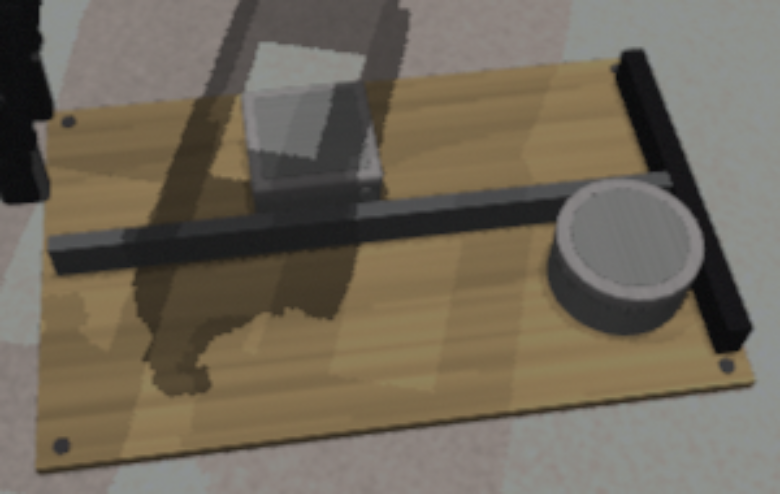

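View pics/top9.png

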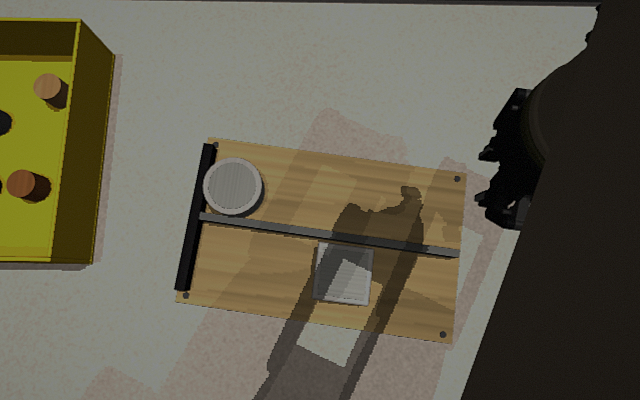

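Both views show the round tin in the corner of wall and stop: top px (233,187), scene crop (628,240). The square tin is at its original place, top px (343,273). I'll check the tin's position and flatness with the top camera.

```bash
python3 - <<'E'
from h import *
a=np.radians(-7.46); gx=np.array([np.cos(a),np.sin(a)]); gy=np.array([-gx[1],gx[0]])
s=viewer.snapshot("top"); P=pts(s); hh=P[...,2]; R=np.zeros((400,640),bool); R[135:350,140:440]=1
k,l,st,ce=cv2.connectedComponentsWithStats((R&(hh>48)&(hh<64)).astype(np.uint8))
for i in range(1,k):
    if st[i,4]>500:
        w=ray(s,contour(l==i),55)[:,:2].astype(np.float32); c,r=cv2.minEnclosingCircle(w); c2=cv2.minAreaRect(w)[0]
        q=P[l==i]; A=np.c_[q[:,:2]-q[:,:2].mean(0),np.ones(len(q))]; n=np.linalg.lstsq(A,q[:,2],rcond=None)[0]
        for cc in(c,c2): d=np.array(cc)-[534,-5.9]; print(ce[i].round(1),d@gx,d@gy,r)
        print("lid tilt deg",np.degrees(n[:2]),"z",n[2])
g=s["frame"].max(2); m=R&(g<40)&(hh>36)&(hh<44); w=ray(s,contour(m),40)[:,:2]-[534,-5.9]
u=w@gx; v=w@gy; 
for lo,hi in((-110,-60),(-60,-15),(15,60),(60,110)): print(lo,"stop edge min y",v[(u>lo)&(u<hi)].min())
E
```

```text
[232.5 185.9] 50.392712525515996 113.17654452205129 45.40146255493164
[232.5 185.9] 50.27503322818131 113.6799000572891 45.40146255493164
lid tilt deg [0.23109922 0.24472136] z 55.146967445939964
[343.  273.7] -54.92369214216514 -69.71485353018373 57.45509719848633
[343.  273.7] -55.04360860861676 -69.60011042437083 57.45509719848633
lid tilt deg [-0.05583107 -0.08858162] z 55.18900163504765
-110 stop edge min y 157.69620856915375
-60 stop edge min y 158.16064060061584
15 stop edge min y 158.10484187045864
60 stop edge min y 157.94640767718485
```

```bash
python3 -c "
from h import *; g()
from bench import job; print(job.hand_in())"
```

```text
guide x 71.8 y -200.9 z 209.4 rpy [178.2   0.8  82.5] f_guide -0.4 0.7 0.2 t 12.4833 gap 41.9 qd [ 2.2 -0.1  0.8  0.3 -0.1  0.3]
the job is handed in; nothing more can be done
None
```

I pushed the round tin along the +x side of the wall until it came up against the black end stop. I used the half-open fingers as a V behind the tin, at about 45 mm/s, slowing to about 15 mm/s at the end. I handed the job in at 12.5 s with the arm backed off and touching nothing.

**Last checks**
- **Contact with the stop:** the force along the push stayed at about 2–4 N, then rose to about 10 N when the tin met the stop. Just before that there was a light contact of about 2 N sideways, against the wall.
- **Round tin:** the top camera puts it at guide (50.3, 113.5) and the scene camera at (51.0, 113.1), against an ideal of (51, 115). The top camera also reads the stop face at 158 instead of 160, so the shortfall in y looks like measurement offset. On camera evidence alone I can't rule out a gap of about 1 mm.
- **Flat on the plate:** the lid is at 55 mm height with less than 0.4° of tilt.
- **Square tin:** it is where it started, at guide (−55, −70), to within 0.2 mm.

**Something that went wrong:** on the way down behind the tin, the arm drifted a few mm up and sideways with no contact force. I corrected this before touching the tin, but a tool tilt of just under 2° remained through the push.

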